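Find the rocking corner of a scale base plate and wedge it firm

TASK

Check the steel scale base plate for rocking: press gently with closed fingertips, about 10 N for half a second each, first on its near left and then on its near right corner (as seen from the robot), and feel which one dips. Slide the levelling wedge along the granite, thin end first, in under the near edge at the corner that dips until it just takes up the gap, without lifting the plate, and let it go there. Then press near left and after it near right once more to prove that neither dips, leaving the plate level and in place and the other things alone.

Things in the scene. Friction and masses are not known exactly. Their poses are not given: they have to be found in the camera images.
- slab: fixed dark granite surface plate, 400 (x) x 660 (y) x 40 mm; its top is 40 mm above its origin (centre of its underside) and 42 mm above the work surface. The base plate and the wedge stand on it.
- plate: loose steel base plate of a scale, 180 (x) x 200 (y) x 12 mm, about 3 kg. Origin: centre of its underside, z up, x away from the robot. On its far half a load-cell block and small box, up to 51 mm above the origin. It lies level on fixed studs 20 mm across, hidden under it at x +-50, y +-50 mm; underside 10.5 to 13.5 mm (varies) above the granite. 6 to 10 N upward at a near corner lifts it.
- near_left (a point): good press point, on the bare top of the plate's near left corner: plate frame x -67, y +78, z +12 mm (23 and 22 mm in from the edges). Either the near left or the near right stud, by chance, is 3 mm lower than the other three: 1.5 to 3.5 N pressed here on the low one's side tips the plate (this point dips about 4 mm, tilt 0.04 rad); released, it falls back level. The other side is firm.
- near_right (a point): the same on the near right corner: plate frame x -67, y -78, z +12 mm. The plate's near edge is at x -90 mm. A wedge goes in under the near edge parallel to the plate's x, 80 to 85 mm from its x axis, passing outside the studs. Driven in too far it lifts its corner beyond level.
- wedge: loose pale hardwood levelling wedge, 24 mm wide (y), 0.15 kg, flat on the granite, pointing along its x. Origin: underside, below the centre of its grip block (24 x 24 mm, 55 mm high), to be gripped across y. It runs 63 mm from the origin along +x to its thin tip, and 12 mm behind. Its top falls evenly by 1 in 6 to 8 mm at the tip (10.5 mm high 15 mm from the tip, 13.5 mm high 33 mm from it).
- wedge_tip (a point): middle of the wedge's thin tip, on its underside
- big_weight: steel calibration weight, knobbed cylinder 44 mm across, 62 mm high; origin at the centre of its underside (bystander, leave alone)
- small_weight: steel calibration weight, knobbed cylinder 30 mm across, 45 mm high (bystander, leave alone)
- gauge_block: steel block 50 x 30 x 20 mm (bystander, leave alone)
- screwdriver: screwdriver lying on the mat (bystander, leave alone)
- tape_roll: empty cardboard tape roll 90 mm across, 20 mm high (bystander, leave alone)
- jar: white jar 60 mm across, 85 mm high (bystander, leave alone)
- cup: black cup 72 mm across, 90 mm high (bystander, leave alone)
There are look-alikes about, which are no part of the job. Of the things like the wedge, leave any that is turquoise; of the rest the smaller one is meant.

How it is judged:
On the way, in this order (a step that is already met when the one before it is completed fails the run):
1. the near left corner is pressed (over 4 N) (contact force between the fingers and plate above 4 N and x of the grasp point in the frame of plate below -0.05 m and y of the grasp point in the frame of plate above 0.06 m), for 0.2 s.
2. the near right corner is pressed (over 4 N) (contact force between the fingers and plate above 4 N and x of the grasp point in the frame of plate below -0.05 m and y of the grasp point in the frame of plate below -0.06 m), for 0.2 s.
3. the wedge lies flat on the granite with its tip at least 10 mm under the near edge at a near corner (x of wedge_tip in the frame of plate between -0.08 and -0.02 m and (y of wedge_tip in the frame of plate between 0.05 and 0.1 m or y of wedge_tip in the frame of plate between -0.1 and -0.05 m) and angle between wedge's own z axis and vertical below 0.08 rad and height (world z) of wedge below 0.047 m), for 0.2 s.
4. the near left corner is pressed again (over 4 N) and does not dip: plate tilt below 0.012 rad (all of step 1 and all of step 3 and angle between plate's own z axis and vertical below 0.012 rad), for 0.2 s.
5. the near right corner is pressed again (over 4 N) and does not dip: plate tilt below 0.012 rad (all of step 2 and all of step 3 and angle between plate's own z axis and vertical below 0.012 rad), for 0.2 s.
At the end, for the whole second after the job is handed in: the plate is at rest and level (tilt below 0.009 rad), and the wedge lies still and flat on the granite, released, its tip 10 to 70 mm under the near edge and 50 to 100 mm to the left or right of the plate's middle (all of step 3 and angle between plate's own z axis and vertical below 0.009 rad and linear speed of each of plate, wedge below 0.01 m/s); the robot touches nothing.
It fails at once if the robot presses on the plate with more than 25 N (contact force between the arm and plate above 25 N).
It fails at once if the fingers press on the plate with more than 25 N (contact force between the fingers and plate above 25 N).
It fails at once if the plate is lifted or tipped by more than 0.08 rad (angle between plate's own z axis and vertical above 0.08 rad).
It fails at once if the plate is shoved more than 12 mm (distance of plate from where it was at the start of the episode above 0.012 m).
It fails at once if a bystander is moved more than 30 mm (distance of any of big_weight, small_weight, gauge_block, screwdriver, tape_roll, jar, cup from where it was at the start of the episode above 0.03 m).
It also fails if it takes over 72 s, if anything falls off the work surface, if the arm or the gripper's body presses on something with over 40 N, if the wrist force passes 120 N, or if a joint passes its speed limit or range.

ROBOT

A 6-joint arm with a two-finger parallel gripper is mounted at the origin on the work surface. World frame = base frame: x ahead of the robot, y to its left, z up, the work surface at z = 0. Lengths are in m, angles in rad, forces in N, time in s.
With the tool pointing down it reaches from about 0.2 to 0.875 m from the base axis. Payload 3.4 kg.
Tool frame: the origin (TCP) lies between the finger pads; the fingertips stand 25 mm ahead of it and the grasp point (between the pads) lies 6 mm ahead of it (r.nose_length is the z of the fingertips in the tool frame, in m); z points along the fingers, x is the direction in which the jaws open and shut, and the axes are right-handed (so a half turn about z gives the same grasp; the last joint's range is limited). The gripper opens to 94 mm and grips with 3 to 60 N. Pads are 16 mm wide; open, the fingers measure 119 mm over their backs; the gripper's body (75 mm by 177 mm) begins 78 mm behind the grasp point.
Start: joints at [-1.35, 0.276, 1.505, -0, 1.361, -0.121], TCP at [0.193, -0.542, 0.23] pointing down, gripper open.
Joint ranges: [-2.89, 2.89], [-0.75, 2.08], [0.22, 2.7], [-1.18, 4.32], [0.11, 2.71], [-2.7, 2.7]. Speed limits (rad/s): [2.57, 2.57, 3.14, 3.14, 3.14, 3.14].

INTERFACE

Orientations are given as a unit quaternion [w, x, y, z].
In Python, from plant import r, gripper_to, inverse_kinematics, vision, models, telemetry gives the robot as it stands. Calls block until the motion is done:
- r.move_to(position, orientation): joint-space move of the TCP to a pose.
- r.move_l(position, rot=None, vel=0.15, guard=None): straight line of the TCP; rot=None keeps the orientation; vel is the mean speed in m/s. With guard (N) it stops when the force on the tool has changed by that much, and returns True; else False.
- r.movej(angles): joint-space move.
- gripper_to(opening, f_grip=None): finger opening in m; f_grip is the grip in N (None keeps the last); returns when the fingers have stopped.
- r.hold(seconds).
- inverse_kinematics(position, orientation): joint angles nearest the present ones, or None.
- vision.snapshot(name): name is "side" or "top"; returns the picture (400x640x3 uint8, red, green, blue); there is no depth.
- vision.get_calibration(name): a dict with "fx", "fy", "cx", "cy" (pixels), "position" and "orientation" of the camera in the world. Camera axes: x right, y down, z forward; pixel columns grow to the right and rows downward; lengths in m; the calibration is good to about 2 mm. A picture is of the moment at which its call begins. get_calibration takes no time and is no camera call.
A pose or a line that the arm cannot do raises r.PlanningError and nothing moves.
- r.sign_off(): hands the job in, once; it reports no verdict.
Trained networks look in the newest picture that a camera, given by its name, has taken for a name from the list of things; names that differ only in an ending like _2 or _b are one class to them, and where a whole thing is asked for, a point or a joint stands for the part that bears it (a point fixed in the world has none). Each returns a list of dicts, best first, with "score" (0 to 1); they miss things now and then, are a little off and sometimes report something else, mostly with a low value. They report only what shows in the picture. A call takes as long as a camera call. They do not tell look-alikes from the thing itself.
- models.boxes_of(thing, camera): "at" ([x, y, z] in m, in world coordinates, good to about 4 mm: the middle of the surface that is visible of it).
- models.regions_of(thing, camera): "pixels" (400x640 bool, what is visible of it).
- models.mark_of(thing, camera): "at" ([x, y, z] in m, in world coordinates, good to about 4 mm: a listed point, or the origin of a listed thing).
Readings, each from a call of its own:
- telemetry.current_t(): time.
- telemetry.current_joints(): joint angles.
- telemetry.current_dq(): joint speeds.
- telemetry.current_joint_efforts(): joint torques, N m.
- telemetry.current_ee_pos(): TCP position.
- telemetry.current_tool_rot(): TCP orientation.
- telemetry.current_wrist_force(): force on the tool from outside, world axes, zero at the start.
- telemetry.current_torque(): the same for the moment, N m.
- telemetry.current_opening(): finger opening in m.
Only numpy, scipy, OpenCV 4.12 (cv2) and the standard library are available. Lean on these libraries where they do the work, as an engineer would, in place of code of your own. Each camera call takes 0.05 s, during which the arm holds its last target.

## Working session

There is one attempt and no reset: what is moved stays moved. The work goes in short steps, each a Python script; the robot and the scene stay as the last script left them, time stands still between calls to the robot, and variables do not carry over. Pictures are saved under pics/ and viewed, and the job is handed in when it is done.

```bash
ls; mkdir -p pics; python3 - <<'E'
from plant import r, gripper_to, inverse_kinematics, vision, models, telemetry
import cv2
for n in("side","top"):
    im=vision.snapshot(n); cv2.imwrite(f"pics/{n}0.png",im[:,:,::-1]); print(n,vision.get_calibration(n))
    for t in ("plate","wedge"):
        for d in models.boxes_of(t,n): print(t,'box',d)
    for t in ("plate","wedge","wedge_tip","near_left","near_right"):
        for d in models.mark_of(t,n): print(t,'mark',d)
print(telemetry.current_t(),telemetry.current_tool_rot(),telemetry.current_ee_pos(),r.nose_length)
E
```

```text
pics
side {'fx': 364.3519652295068, 'fy': 364.3519652295068, 'cx': 309.62949544052225, 'cy': 201.37899208801704, 'position': array([-0.01103861,  0.58082148,  0.71120376]), 'orientation': array([ 0.16835792, -0.34159513,  0.83082816, -0.40582379])}
plate box {'at': [0.6621, 0.0546, 0.0643], 'score': 0.88}
wedge box {'at': [0.3807, -0.2248, 0.0174], 'score': 0.95}
wedge box {'at': [0.5136, -0.3688, 0.018], 'score': 0.74}
wedge box {'at': [0.5962, -0.196, 0.0583], 'score': 0.62}
plate mark {'at': [0.6712, 0.0392, 0.0544], 'score': 0.71}
plate mark {'at': [0.5815, 0.2584, 0.0392], 'score': 0.53}
wedge mark {'at': [0.3959, -0.2447, 0.0001], 'score': 0.65}
wedge mark {'at': [0.6101, 0.4622, 0.0031], 'score': 0.6}
wedge mark {'at': [0.5978, -0.2075, 0.0425], 'score': 0.59}
wedge mark {'at': [0.5104, -0.3797, -0.0024], 'score': 0.47}
wedge_tip mark {'at': [0.6559, -0.2135, 0.0416], 'score': 0.67}
wedge_tip mark {'at': [0.3248, -0.2052, -0.0007], 'score': 0.66}
wedge_tip mark {'at': [0.5648, -0.3607, 0.003], 'score': 0.53}
near_left mark {'at': [0.6014, 0.1155, 0.0666], 'score': 0.79}
near_l
[... 680 characters left out ...]
8, -0.2392, -0.0009], 'score': 0.91}
wedge mark {'at': [0.507, -0.382, 0.004], 'score': 0.73}
wedge mark {'at': [0.5974, -0.2053, 0.0415], 'score': 0.62}
wedge mark {'at': [0.6693, 0.0397, 0.0528], 'score': 0.53}
wedge mark {'at': [0.75, -0.2159, 0.0395], 'score': 0.42}
wedge_tip mark {'at': [0.3317, -0.2034, 0.0008], 'score': 0.88}
wedge_tip mark {'at': [0.567, -0.364, 0.0031], 'score': 0.86}
wedge_tip mark {'at': [0.6578, -0.2136, 0.0412], 'score': 0.48}
near_left mark {'at': [0.6044, 0.1104, 0.0658], 'score': 0.9}
near_right mark {'at': [0.599, -0.0435, 0.0605], 'score': 0.61}
0.8 [ 6.49104486e-05  8.17061127e-01 -5.76551043e-01  7.77640906e-05] [ 0.19274003 -0.54178578  0.23054354] 0.025
```

View pics/side0.png

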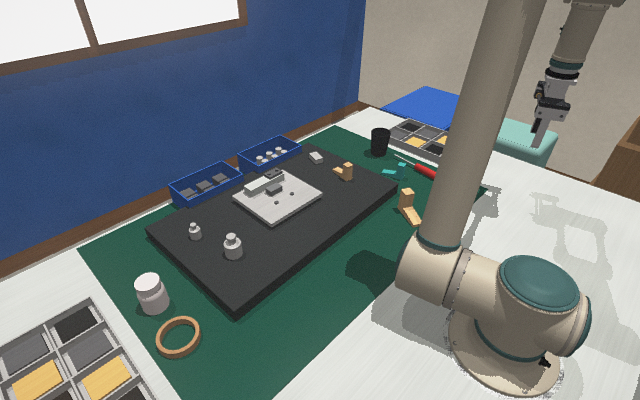

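View pics/top0.png

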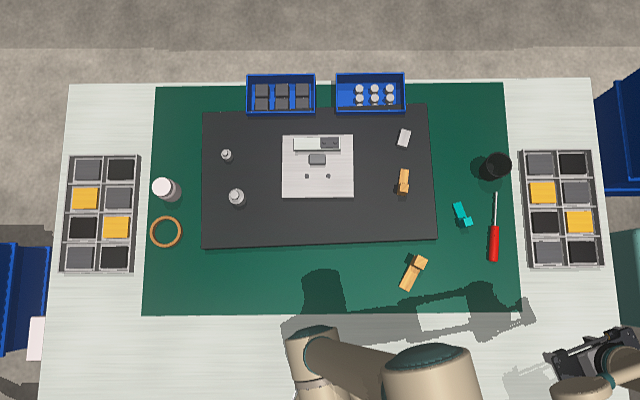

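```bash
cat > h.py <<'E'
from plant import r, gripper_to, inverse_kinematics, vision, models, telemetry
import cv2, numpy as np
from scipy.spatial.transform import Rotation as R
def cam(n):
    c=vision.get_calibration(n); q=c["orientation"]; return c,R.from_quat(np.r_[q[1:],q[0]])
def ray(n,px,z):
    c,Ro=cam(n); px=np.atleast_2d(np.asarray(px,float))
    d=Ro.apply(np.c_[(px[:,0]-c["cx"])/c["fx"],(px[:,1]-c["cy"])/c["fy"],np.ones(len(px))])
    p=np.asarray(c["position"]); return p+d*((z-p[2])/d[:,2])[:,None]
def proj(n,P):
    c,Ro=cam(n); v=Ro.inv().apply(np.atleast_2d(P)-c["position"]); return np.c_[c["fx"]*v[:,0]/v[:,2]+c["cx"],c["fy"]*v[:,1]/v[:,2]+c["cy"]]
def quat(yaw):  # tool down, tool x (jaw) along world angle yaw
    x=np.array([np.cos(yaw),np.sin(yaw),0]); z=np.array([0,0,-1.]); y=np.cross(z,x)
    q=R.from_matrix(np.c_[x,y,z]).as_quat(); return np.r_[q[3],q[:3]]
def crop(n,x0,y0,x1,y1,f,name,im=None):
    im=vision.snapshot(n) if im is None else im
    cv2.imwrite("pics/"+name,cv2.resize(im[y0:y1,x0:x1,::-1],None,fx=f,fy=f,interpolation=cv2.INTER_CUBIC)); return im
E
python3 - <<'E'
from h import *
im=crop("top",265,125,485,300,3.5,"crop_top.png")
for d in models.regions_of("plate","top"):
    m=d["pixels"].astype(np.uint8); print(d["score"],m.sum(),np.argwhere(m).mean(0))
    ys,xs=np.nonzero(m); print(xs.min(),xs.max(),ys.min(),ys.max())
    if m.sum()>2000:
        P=ray("top",np.c_[xs,ys],0.066)[:,:2]
        rect=cv2.minAreaRect((P*1000).astype(np.float32)); print(rect, cv2.boxPoints(rect))
for d in models.regions_of("wedge","top"):
    m=d["pixels"]; ys,xs=np.nonzero(m); print('w',d["score"],m.sum(),xs.mean(),ys.mean())
crop("side",320,150,440,240,6,"crop_side.png")
E
```

```text
0.65 4518 [166.5768039  317.12195662]
281 353 135 199
((663.990234375, 34.95909118652344), (183.5522918701172, 200.90504455566406), 0.3421710729598999) [[571.6158  134.86174]
 [572.8156  -66.03973]
 [756.3647  -64.94356]
 [755.16486 135.95792]]
w 0.73 308 461.4902597402597 215.59415584415584
w 0.7 192 402.9479166666667 181.82291666666666
w 0.61 497 412.5734406438632 271.9255533199195
```

View pics/crop_top.png

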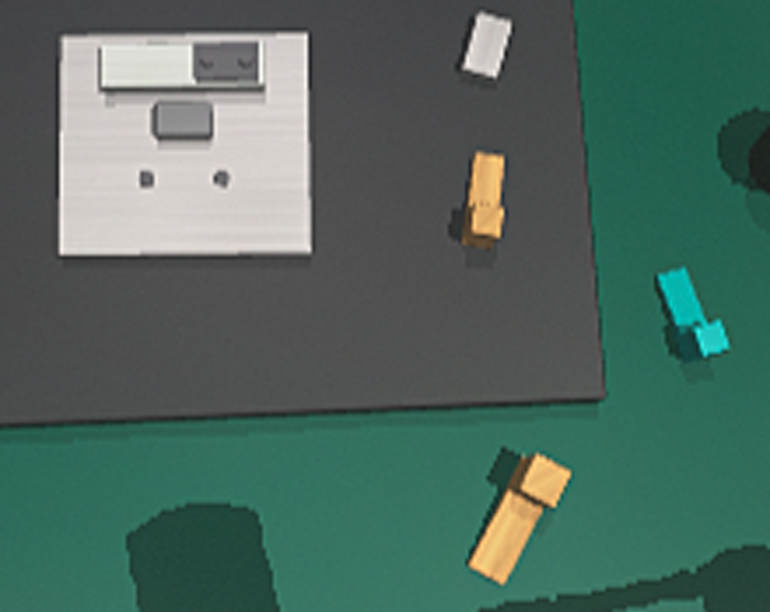

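View pics/crop_side.png

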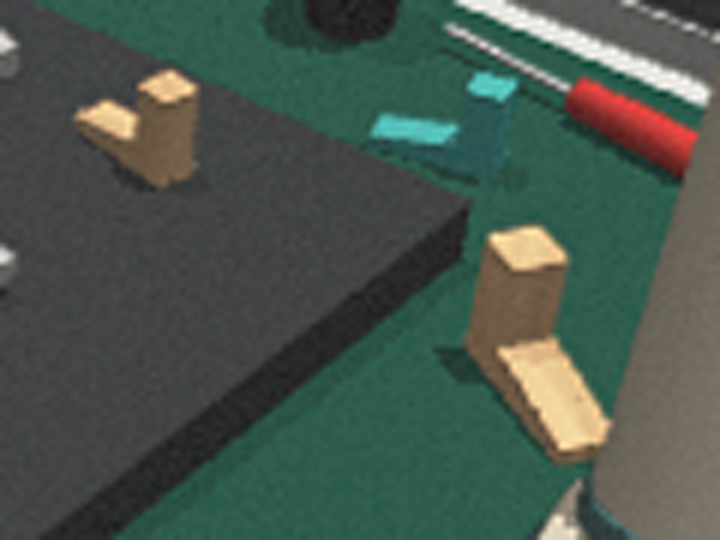

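```bash
python3 - <<'E'
from h import *
from scipy.optimize import least_squares
for n,box in(("top",(270,125,366,210)),("side",(225,160,330,230))):
    im=vision.snapshot(n); x0,y0,x1,y1=box
    g=cv2.cvtColor(im,cv2.COLOR_RGB2GRAY)
    # model fit: maximise brightness contrast between just-inside and just-outside of top outline
    gi=cv2.GaussianBlur(g.astype(np.float32),(0,0),0.7)
    def samp(P):
        uv=proj(n,P).astype(np.float32); return cv2.remap(gi,uv[:,0].reshape(-1,1),uv[:,1].reshape(-1,1),cv2.INTER_LINEAR).ravel()
    t=np.linspace(-.93,.93,60); 
    def rectpts(k):
        hx,hy=.09+k,.1+k
        return np.r_[np.c_[t*.09,0*t-hy],np.c_[t*.09,0*t+hy],np.c_[0*t-hx,t*.1],np.c_[0*t+hx,t*.1]]
    I,O=rectpts(-.002),rectpts(.002)
    def cost(p,full=False):
        x,y,a=p; c,s=np.cos(a),np.sin(a); M=np.array([[c,s],[-s,c]])
        f=lambda Q:np.c_[Q@M+[x,y],np.full(len(Q),.066)]
        d=samp(f(I))-samp(f(O)); 
        return d.reshape(4,60).mean(1) if full else -np.clip(d,0,80).mean()
    from scipy.optimize import minimize,brute
    best=min(((cost((x,y,a)),x,y,a) for x in np.arange(.65,.685,.001) for y in np.arange(.02,.055,.001) for a in np.arange(-.04,.041,.005)))
    o=minimize(cost,best[1:],method="Nelder-Mead",options=dict(initial_simplex=[np.array(best[1:])+d for d in ([0,0,0],[.001,0,0],[0,.001,0],[0,0,.004])]))
    print(n,o.x,o.fun,cost(o.x,True))
    # wedge top face
    hsv=cv2.cvtColor(im,cv2.COLOR_RGB2HSV)
im=vision.snapshot("top"); print("top block centre",ray("top",[[404.0,187.3]],.097))
# reach
for p in ([.6,.115,.15],[.6,-.04,.15],[.6,-.2,.2]):
  for y in (np.pi/2,-np.pi/2): print(p,y,inverse_kinematics(np.array(p),quat(y)))
E
```

```text
Traceback (most recent call last):
  File "h.py", line 11, in proj
    c,Ro=cam(n); v=Ro.inv().apply(np.atleast_2d(P)-c["position"]); return np.c_[c["fx"]*v[:,0]/v[:,2]+c["cx"],c["fy"]*v[:,1]/v[:,2]+c["cy"]]
         ~~~^^^
  File "h.py", line 5, in cam
    c=vision.get_calibration(n); q=c["orientation"]; return c,R.from_quat(np.r_[q[1:],q[0]])
ValueError: time passes only in moves, steps and waits
```

```bash
sed -i 's/^def cam(n):/import functools\n@functools.lru_cache(None)\ndef cam(n):/' h.py; cat > fit.py <<'E'
from h import *
from scipy.optimize import minimize
def fitplate(n,im):
    gi=cv2.GaussianBlur(cv2.cvtColor(im,cv2.COLOR_RGB2GRAY).astype(np.float32),(0,0),0.7)
    def samp(P):
        uv=proj(n,P).astype(np.float32); return cv2.remap(gi,uv[:,0].reshape(-1,1),uv[:,1].reshape(-1,1),cv2.INTER_LINEAR).ravel()
    t=np.linspace(-.93,.93,40)
    def rp(k):
        hx,hy=.09+k,.1+k
        return np.r_[np.c_[t*.09,0*t-hy],np.c_[t*.09,0*t+hy],np.c_[0*t-hx,t*.1],np.c_[0*t+hx,t*.1]]
    I,O=rp(-.002),rp(.002)
    def cost(p,full=False):
        x,y,a=p; c,s=np.cos(a),np.sin(a); M=np.array([[c,s],[-s,c]])
        f=lambda Q:np.c_[Q@M+[x,y],np.full(len(Q),.066)]
        d=samp(f(I))-samp(f(O))
        return d.reshape(4,40).mean(1) if full else -np.clip(d,0,80).mean()
    best=min(((cost((x,y,a)),x,y,a) for x in np.arange(.65,.685,.002) for y in np.arange(.02,.055,.002) for a in np.arange(-.04,.041,.01)))
    o=minimize(cost,best[1:],method="Nelder-Mead",options=dict(initial_simplex=[np.array(best[1:])+d for d in ([0,0,0],[.001,0,0],[0,.001,0],[0,0,.004])]))
    return o.x,o.fun,cost(o.x,True)
E
python3 - <<'E'
from fit import *
for n in("top","side"): print(n,*fitplate(n,vision.snapshot(n)))
print("top block centre",ray("top",[[404.0,187.3]],.097))
for p in ([.6,.115,.15],[.6,-.04,.15],[.6,-.2,.2]):
  for y in (np.pi/2,-np.pi/2): print(p,y,inverse_kinematics(np.array(p),quat(y)))
E
```

```text
top [ 0.6668333   0.03435924 -0.00239634] -77.52823638916016 [93.22911  95.6605   82.264084 70.856895]
side [ 0.66924768  0.03457311 -0.00068597] -44.197059631347656 [55.24597  59.919716 49.70152  10.634659]
top block centre [[ 0.59483216 -0.20172657  0.097     ]]
[0.6, 0.115, 0.15] 1.5707963267948966 [ 7.55253983e-02  3.81859282e-01  1.55145736e+00 -4.44089210e-16
  1.20827602e+00 -1.49527093e+00]
[0.6, 0.115, 0.15] -1.5707963267948966 [ 7.55253983e-02  3.81859282e-01  1.55145736e+00 -4.44089210e-16
  1.20827602e+00  1.64632173e+00]
[0.6, -0.04, 0.15] 1.5707963267948966 [-1.82236398e-01  3.68352970e-01  1.57335239e+00 -4.44089210e-16
  1.19988730e+00 -1.75303272e+00]
[0.6, -0.04, 0.15] -1.5707963267948966 [-1.82236398e-01  3.68352970e-01  1.57335239e+00 -4.44089210e-16
  1.19988730e+00  1.38855993e+00]
[0.6, -0.2, 0.2] 1.5707963267948966 [-4.31703001e-01  3.79099118e-01  1.42585088e+00 -4.44089210e-16
  1.33664265e+00 -2.00249933e+00]
[0.6, -0.2, 0.2] -1.5707963267948966 [-4.31703001e-01  3.79099118e-01  1.42585088e+00 -4.44089210e-16
  1.33664265e+00  1.13909333e+00]
```

```bash
cat >> h.py <<'E'
def press(x,y,zs,ze,vel=0.008,guard=8):
    q=quat(np.pi/2)
    r.move_l([x,y,zs],rot=q,vel=0.15)
    f0=np.array(telemetry.current_wrist_force())
    hit=r.move_l([x,y,ze],vel=vel,guard=guard)
    z=telemetry.current_ee_pos()[2]; f=telemetry.current_wrist_force()-f0
    print("hit",hit,"z",round(float(z),4),"f",np.round(f,1),"t",telemetry.current_t())
    return f0
E
python3 - <<'E'
from h import *
t=telemetry.current_t
gripper_to(0.0,20); print(t())
r.move_to([.601,.1125,.13],quat(np.pi/2)); print(t(),telemetry.current_ee_pos())
f0=press(.601,.1125,.102,.082)
for i in range(6):
    r.hold(.1); print(np.round(telemetry.current_wrist_force()-f0,1),np.round(telemetry.current_ee_pos()[2],4))
print(t())
E
```

```text
2.5667
5.3083 [0.60125988 0.11156828 0.1301175 ]
hit True z 0.0916 f [-1.1 -0.2  4.4] t 7.05
[-1.   0.1  5.2] 0.0916
[-0.  -0.1  5.7] 0.0916
[-1.2 -0.2  5.7] 0.0916
[-1.1 -0.1  4.9] 0.0916
[-1.1 -0.6  5. ] 0.0916
[-1.5  0.2  5.2] 0.0916
7.65
```

```bash
cat >> h.py <<'E'
def topup(f0,target=9.5,n=8,step=.0003):
    for i in range(n):
        f=np.mean([ (r.hold(.02),telemetry.current_wrist_force())[1][2] for _ in range(4)])-f0[2]
        if f>=target-1.5: break
        p=np.array(telemetry.current_ee_pos()); 
        if i==0: zc=p[2]
        zc-=step; r.move_l([p[0],p[1],zc],vel=.01,guard=9)
    print("topup",i,round(float(f),1),np.round(telemetry.current_ee_pos(),4))
E
python3 - <<'E'
from h import *
topup(np.zeros(3)+0.0)
print(telemetry.current_t(),telemetry.current_wrist_force())
E
```

```text
topup 4 9.7 [0.6011 0.1125 0.0915]
8.9833 [-1.5437487  -0.17775162  9.3839395 ]
```

```bash
python3 - <<'E'
from h import *
r.hold(.5); print(telemetry.current_wrist_force())
crop("side",225,150,405,260,4,"pressL1.png")
r.move_l([.601,.1125,.102],vel=.05)
print("free",telemetry.current_wrist_force())
f0=press(.601,-.0435,.100,.078,guard=9)
print(f0); topup(f0); r.hold(.5); print(np.round(telemetry.current_wrist_force()-f0,1),telemetry.current_t())
crop("side",225,150,405,260,4,"pressR1.png")
E
```

```text
[-2.30517594 -0.22634804  8.7403607 ]
free [-0.29127298 -0.17828255 -0.3943002 ]
hit True z 0.0878 f [-0.7 -0.3  5.1] t 12.7167
[ 0.22654605  0.36382081 -0.41556504]
topup 3 8.7 [ 0.6008 -0.0438  0.0876]
[-3.   0.3  9.1] 14.2333
```

View pics/pressR1.png

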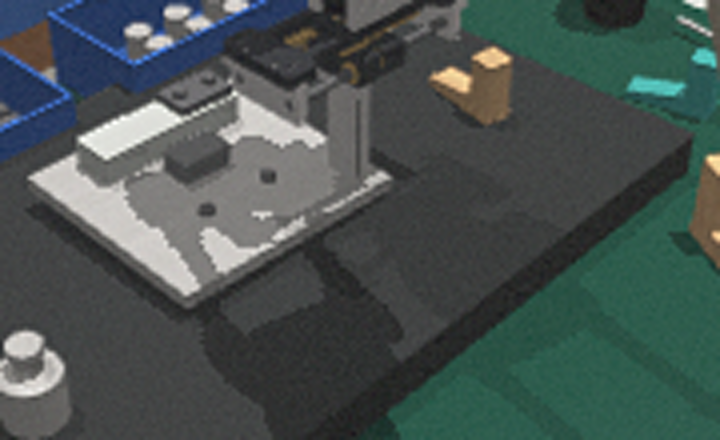

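```bash
python3 - <<'E'
from h import *
t=telemetry.current_t
r.move_l([.601,-.0435,.13],vel=.1)
yw=np.pi/2-.12
gripper_to(.06,20)
r.move_l([.597,-.205,.135],rot=quat(yw),vel=.2)
print(r.move_l([.597,-.205,.080],vel=.1,guard=6),telemetry.current_ee_pos(),t())
crop("side",320,130,440,220,6,"g1.png")
crop("top",350,120,470,210,6,"g1t.png")
print(t())
E
```

```text
False [ 0.59740846 -0.20483969  0.08027974] 17.55
17.65
```

View pics/g1.png

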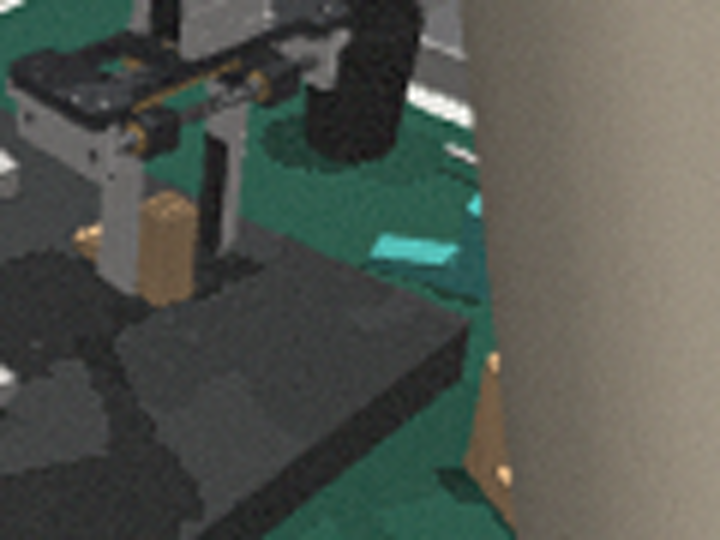

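View pics/g1t.png

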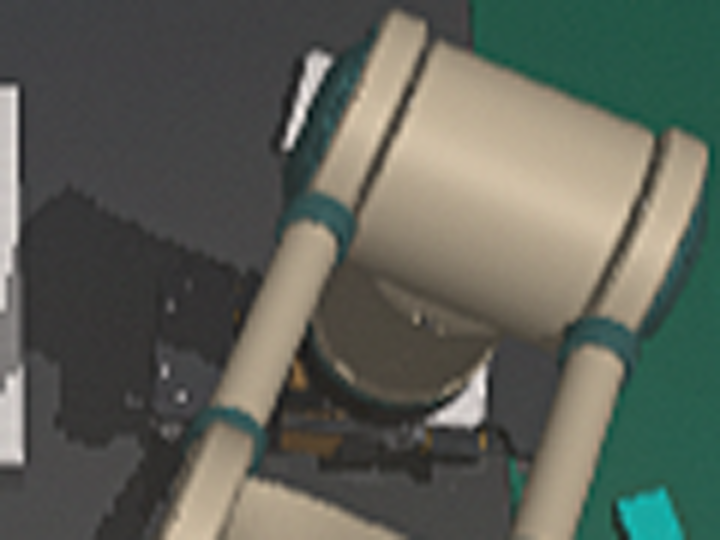

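```bash
python3 - <<'E'
from h import *
t=telemetry.current_t
gripper_to(0.0,25); print("open",telemetry.current_opening(),t(),telemetry.current_wrist_force())
p=telemetry.current_ee_pos(); z=float(p[2])
print(r.move_l([.56,-.201,.080],vel=.08,guard=12),telemetry.current_wrist_force(),telemetry.current_ee_pos()[2])
print(r.move_l([.488,-.125,.080],rot=quat(np.pi/2-.06),vel=.1,guard=12),telemetry.current_wrist_force(),telemetry.current_ee_pos()[2])
print(r.move_l([.488,-.0475,.080],rot=quat(np.pi/2),vel=.1,guard=12),telemetry.current_wrist_force(),telemetry.current_ee_pos())
im=crop("side",240,150,400,260,5,"s1.png")
for d in models.mark_of("wedge_tip","side")+models.mark_of("wedge","side"): print(d)
vision.snapshot("top")
for d in models.mark_of("wedge_tip","top")+models.mark_of("wedge","top"): print(d)
print(t())
E
```

```text
open 0.0239024718371539 18.3 [-0.6233916   1.15610002  0.89448088]
False [-0.80308594 -0.27156021  1.4731394 ] 0.08002678749478988
False [-1.91714617  1.85847748  2.21060538] 0.08002763374975899
False [-0.24478691  0.87573094  0.71894039] [ 0.4880675  -0.04728242  0.07997947]
{'at': [0.5471, -0.0508, 0.0432], 'score': 0.78}
{'at': [0.5687, -0.3565, 0.0013], 'score': 0.66}
{'at': [0.3253, -0.2034, -0.0004], 'score': 0.65}
{'at': [0.3944, -0.2452, 0.0007], 'score': 0.97}
{'at': [0.5098, -0.382, 0.0024], 'score': 0.81}
{'at': [0.489, -0.0515, 0.0427], 'score': 0.61}
{'at': [0.5665, -0.363, 0.0021], 'score': 0.8}
{'at': [0.3263, -0.2054, -0.0011], 'score': 0.67}
{'at': [0.7067, 0.2884, 0.0382], 'score': 0.63}
{'at': [0.6033, 0.1112, 0.0681], 'score': 0.4}
{'at': [0.4013, -0.2379, -0.0008], 'score': 0.75}
{'at': [0.5061, -0.3778, 0.0018], 'score': 0.61}
{'at': [0.6576, -0.4656, 0.0052], 'score': 0.15}
21.3417
```

View pics/s1.png

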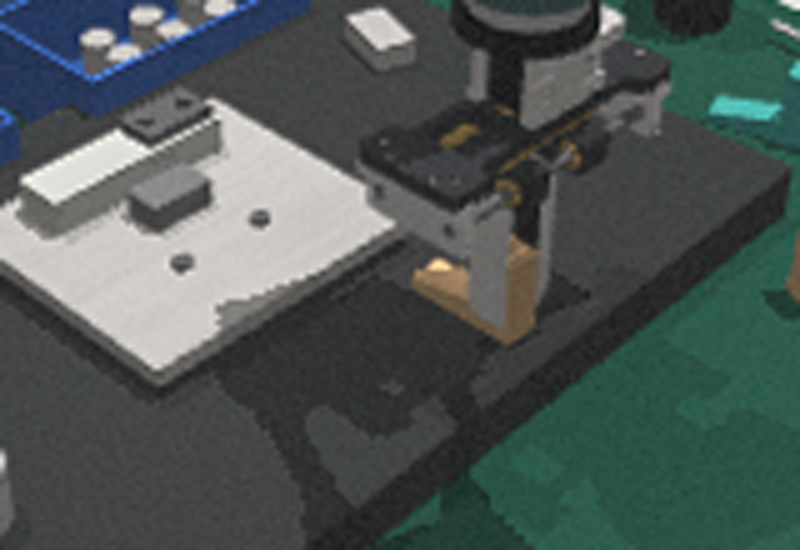

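```bash
python3 - <<'E'
from h import *
t=telemetry.current_t
print(r.move_l([.522,-.0475,.080],vel=.05,guard=6),telemetry.current_wrist_force(),t())
r.hold(.1)
fx0=np.mean([(r.hold(.02),telemetry.current_wrist_force())[1] for _ in range(5)],0); print("f0",fx0)
x=.522
while x<.556:
    x+=.002; h=r.move_l([x,-.0475,.080],vel=.012,guard=5)
    f=np.mean([(r.hold(.02),telemetry.current_wrist_force())[1] for _ in range(4)],0)-fx0
    print(round(x,4),h,np.round(f,2),np.round(telemetry.current_ee_pos(),4))
    if h or f[0]<-2.0: break
print(t()); crop("side",240,150,400,260,5,"s2.png")
E
```

```text
True [-1.68031332  0.47068821  3.92567568] 21.5667
f0 [-0.21748134 -1.25628718  3.83610599]
0.524 True [-1.04  1.22 -0.64] [ 0.4884 -0.0478  0.0801]
22.4167
```

View pics/s2.png

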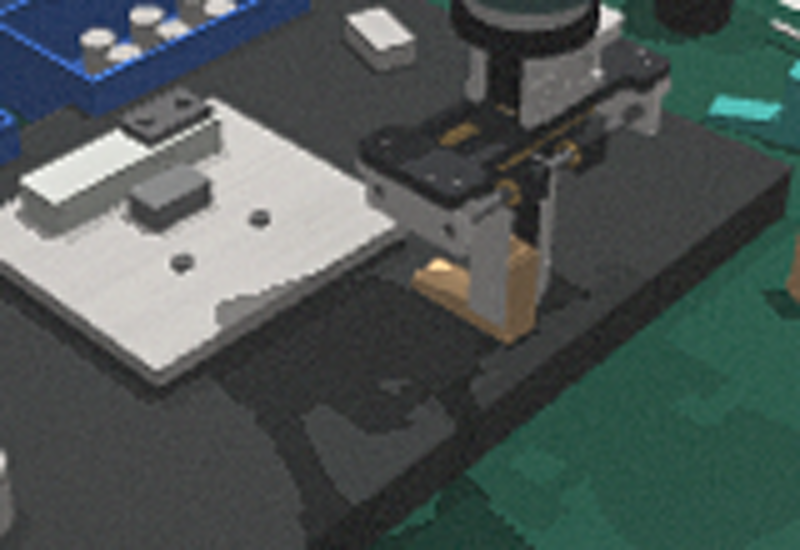

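```bash
cat > ins.py <<'E'
from h import *
import sys
t=telemetry.current_t
Z=.0802
print(r.move_l([.522,-.0475,Z],vel=.05,guard=12),np.round(telemetry.current_wrist_force(),1),t())
r.hold(.1)
fx0=np.mean([(r.hold(.02),telemetry.current_wrist_force())[1] for _ in range(5)],0); print("f0",fx0)
x=.522
while x<.556:
    x+=.003 if x<.530 else .002; h=r.move_l([x,-.0475,Z],vel=.015,guard=8)
    f=np.mean([(r.hold(.02),telemetry.current_wrist_force())[1] for _ in range(4)],0)-fx0
    print(round(x,4),h,np.round(f,2),np.round(telemetry.current_ee_pos(),4))
    if h or f[0]<-2.0: break
print(t()); crop("side",240,150,400,260,5,"s3.png")
E
python3 ins.py
```

```text
False [-1.4  0.1  2.6] 23.275
f0 [-1.36501702  0.32724508  1.73513156]
0.525 False [ 1.26 -0.1  -3.22] [ 0.5254 -0.0476  0.08  ]
0.528 False [ 1.27 -0.23 -2.66] [ 0.528  -0.0475  0.0801]
0.531 False [ 1.34 -0.41 -3.21] [ 0.531  -0.0475  0.0802]
0.533 False [ 1.18 -0.33 -3.14] [ 0.533  -0.0475  0.0802]
0.535 False [ 0.86 -0.59 -3.2 ] [ 0.535  -0.0475  0.0802]
0.537 False [ 1.49 -0.37 -3.71] [ 0.537  -0.0475  0.0802]
0.539 False [ 1.23 -0.38 -3.49] [ 0.539  -0.0475  0.0802]
0.541 False [ 1.33 -0.39 -4.18] [ 0.5409 -0.0474  0.0801]
0.543 False [-2.22 -0.45 -2.54] [ 0.542  -0.0474  0.08  ]
26.8083
```

View pics/s3.png

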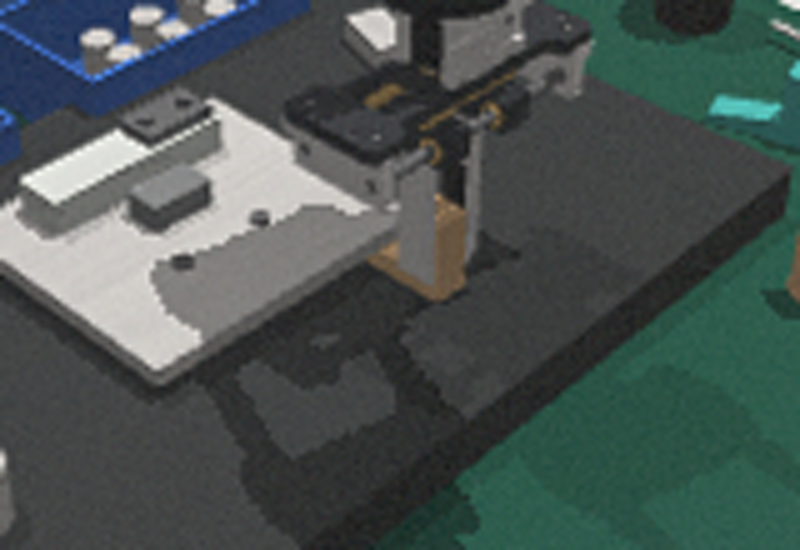

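```bash
python3 - <<'E'
from h import *
t=telemetry.current_t
gripper_to(.05,20)
p=telemetry.current_ee_pos()
r.move_l([p[0],p[1],.14],vel=.12); gripper_to(0,20)
crop("side",240,150,400,260,5,"s4.png")
for d in models.mark_of("wedge_tip","side")+models.mark_of("wedge","side"): print(d)
r.move_l([.601,.1125,.125],rot=quat(np.pi/2),vel=.2); r.hold(.1)
f0=press(.601,.1125,.100,.082,guard=9)
topup(f0); r.hold(.5); print(np.round(telemetry.current_wrist_force()-f0,1),t())
r.move_l([.601,.1125,.102],vel=.05)
E
```

```text
{'at': [0.3237, -0.2045, -0.0017], 'score': 0.81}
{'at': [0.6033, -0.0486, 0.0417], 'score': 0.75}
{'at': [0.5669, -0.3603, 0.0038], 'score': 0.52}
{'at': [0.5434, -0.0483, 0.039], 'score': 0.82}
{'at': [0.394, -0.2421, -0.0013], 'score': 0.8}
{'at': [0.5109, -0.381, 0.0011], 'score': 0.73}
hit True z 0.0916 f [-0.2  0.7  4.5] t 31.775
topup 3 8.1 [0.6011 0.1125 0.0916]
[-2.   0.2  7.7] 33.2917
```

View pics/s4.png

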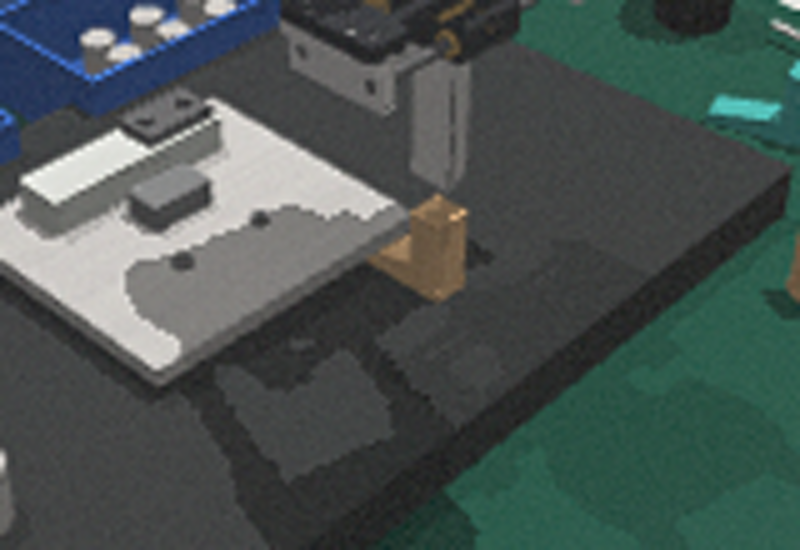

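```bash
python3 - <<'E'
from h import *
t=telemetry.current_t
r.move_l([.601,-.0435,.102],vel=.15); r.hold(.15)
f0=press(.601,-.0435,.100,.082,guard=9)
topup(f0); r.hold(.5); print(np.round(telemetry.current_wrist_force()-f0,1),telemetry.current_ee_pos(),t())
crop("side",240,150,400,260,5,"s5.png")
E
```

```text
hit True z 0.0916 f [-0.7 -0.2  5.1] t 36.4917
topup 3 9.0 [ 0.6011 -0.0435  0.0915]
[-2.2  0.2  8.7] [ 0.60111759 -0.04351126  0.09150755] 38.0083
```

View pics/s5.png

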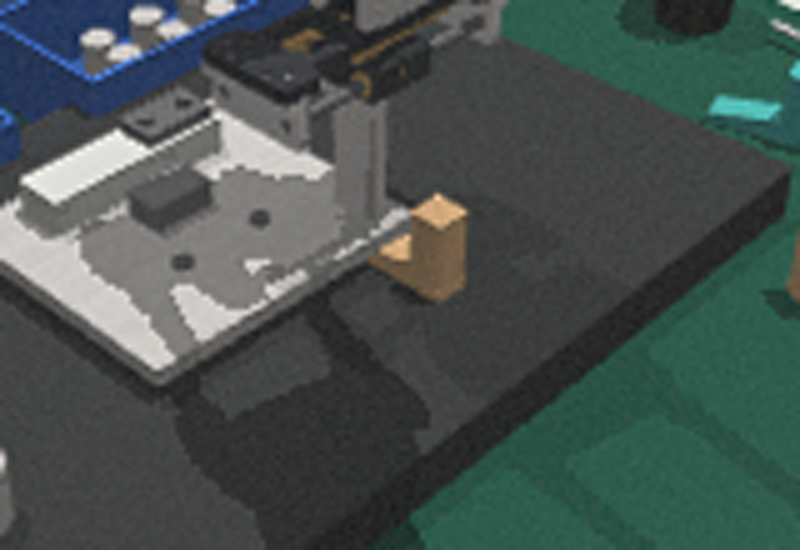

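Right is now as firm as left: both stop at 0.0915 to 0.0916. I'll retreat, take a last look and hand in.

```bash
python3 - <<'E'
from fit import *
r.move_l([.601,-.0435,.16],vel=.1)
r.move_l([.50,-.20,.25],vel=.2); r.hold(.5)
im=crop("side",200,130,400,260,4,"s6.png"); print(*fitplate("side",im))
for d in models.mark_of("wedge_tip","side")+models.mark_of("wedge","side"): print(d)
print(telemetry.current_wrist_force(),telemetry.current_t())
E
```

```text
[0.66956276 0.03441531 0.00110828] -40.165321350097656 [45.349308 59.980774 43.02929  11.122648]
{'at': [0.3259, -0.2069, -0.0014], 'score': 0.85}
{'at': [0.5664, -0.3593, 0.0005], 'score': 0.76}
{'at': [0.6021, -0.0504, 0.042], 'score': 0.64}
{'at': [0.5088, -0.3806, 0.0021], 'score': 0.76}
{'at': [0.3956, -0.2443, -0.0029], 'score': 0.68}
{'at': [0.5403, -0.0503, 0.0377], 'score': 0.56}
[-1.04852523  0.73037527 -0.48724613] 40.7333
```

View pics/s6.png

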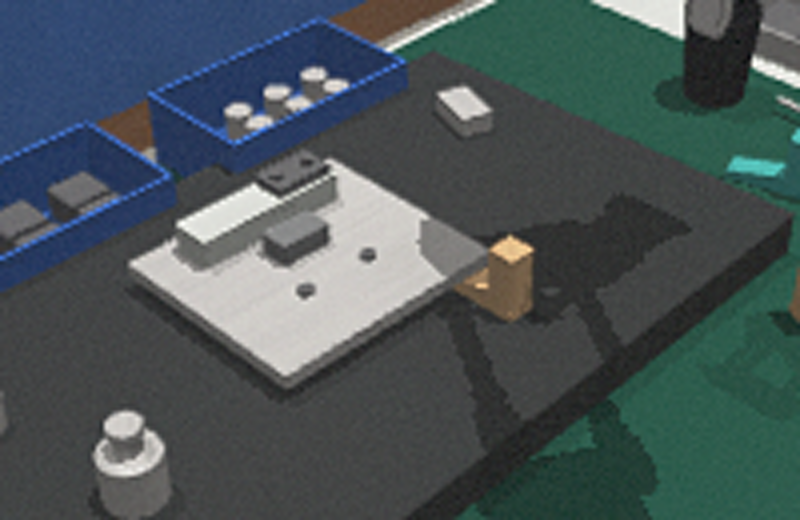

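The plate is in place, the wedge stands under the near right corner at about (509, 280), and the arm is clear.

```bash
python3 -c "
from h import *
r.sign_off()"
```

```text
the job is handed in; nothing more can be done
```

The wedge is in place under the near right corner, the plate no longer rocks, and the job is handed in; the last clock reading before that was 40.7 s.

- **First presses:** at about 9 N each, near left was firm (TCP stopped at z 0.0915). Near right dipped 3.9 mm (0.0876).
- **Wedge:** I used the smaller pale wedge on the slab and left the larger one on the mat and the turquoise one alone. I slid it in until the force along x rose by about 3.5 N, with the tip roughly 25 mm under the near edge, and released it there.
- **Second presses:** at about 8 to 9 N, near left stopped at 0.0916 and near right at 0.0915, so neither dips.
- **Final picture:** the side camera put the plate within 1 mm of its starting position. The wedge tip was at about (0.602, -0.050), and the arm was clear of everything.

**Checks that disagreed or weren't made:**
- The first attempt to slide the wedge in was stopped at once by its force guard, because the wedge was pressed slightly too hard on the granite. I raised the tool 0.2 mm and repeated it.
- The two cameras differ by about 2.5 mm on the plate's x position.
- I judged the plate level from the press heights and did not measure its tilt directly.

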